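# Set the jug filler tap to half open over the jug

## Robot

A 6-joint arm with a two-finger parallel gripper is mounted at the origin on the work surface. World frame = base frame: x ahead of the robot, y to its left, z up, the work surface at z = 0. Lengths are in m, angles in degrees, forces in N, time in s.
With the tool pointing down it reaches from about 0.3 to 0.775 m from the base axis. Payload 14.6 kg.
Tool frame: the origin (TCP) lies at the very end of the fingers, on their centre line; the grasp point (between the pads) lies 19 mm behind it; x points along the fingers, z is the direction in which the jaws open and shut, and the axes are right-handed (so a half turn about x gives the same grasp; the last joint's range is limited). The gripper opens to 85 mm and grips with 20 to 120 N. Pads are 22 mm wide; open, the fingers measure 114 mm over their backs; the gripper's body (76 mm by 85 mm) begins 54 mm behind the grasp point. The pads swing forward as they close: fully open they stand 13 mm farther back than shut.
Start: joints at [-67.815, 17.183, 87.147, -0, 75.671, -3.816], TCP at [0.241, -0.494, 0.231] pointing down, gripper open.
Joint ranges: [-173.82, 173.82], [-45.26, 126.66], [13.44, 144.39], [-59.66, 239.66], [0, 175.72], [-146.38, 146.38]. Speed limits (degrees/s): [127.2, 127.2, 147.25, 180, 180, 180].

## Interface

Orientations are given as a 3x3 rotation matrix whose columns are the frame's x, y, z axes.
In Python, from station import arm gives the robot as it stands.
- The arm moves only by the shell command python3 -m pendant 'ROWS'. ROWS is JSON, a list of rows, each an object with "offset": the shift along the tool's x, y, z in m, a list of three; "angular": the turn, a rotation vector about the tool's x, y, z in degrees, a list of three; "jaw": the closure, from 0 (fully open) to 1 (shut). A call has exactly 10 rows; each row shifts and turns the pose as measured when the row begins, along the tool's axes as they then stand; what a row does not reach is not made up. A row lasts 1/12 s, in which the tool goes at most 41.7 mm and 7.16 degrees, less where a joint would pass 70% of its speed; a pose out of reach is approached as far as the arm can. A call is refused whole if a number of a shift passes 0.0417 or a number of a turn 7.16, either way. A call with a gripper value outside its range is refused whole. The fingers move at their own pace and stop on an object; the grip force is fixed at half the most. Time passes only in rows, so rows that do not move let the fingers close, or fill a call up. It gives the time, the measured TCP pose, the force and the opening at its end, in the units of the state.
- arm.read_state(): the state, without advancing time (a new reading comes with each control period).
- arm.camera(name): name is "scene" or "side" or "wrist"; returns the picture (400x640x3 uint8, red, green, blue); there is no depth.
- arm.get_calibration(name): a dict with "fovy" (degrees; the focal length in pixels is half the picture's height over the tangent of half this angle, whatever the lens; pixels are square), "cx", "cy" (the principal point, pixels), "world_from_camera" (4x4, takes a point from camera to world coordinates); the wrist camera has in their place "hand_eye" (4x4, takes a point from camera to tool coordinates, whose origin is the TCP and whose axes are the tool frame's). Camera axes: x right, y down, z forward; pixel columns grow to the right and rows downward; lengths in m; the calibration is good to about 2 mm. A picture is of the moment at which its call begins: read the wrist's pose just before it. get_calibration takes no time and is no camera call.
- arm.finish_job(): hands the job in, once; it reports no verdict.
The state is a dict: "clock": time; "q": joint angles; "joint_velocities": joint speeds; "joint_torque": joint torques, N m; "eef_pos": TCP position; "eef_rot": TCP orientation; "force": force on the tool from outside, world axes, zero at the start; "ft_torque": the same for the moment, N m; "grip_width": opening from 0.0 (shut) to 1.0 (fully open).
Only numpy, scipy, OpenCV 4.12 (cv2) and the standard library are available. Lean on these libraries where they do the work, as an engineer would, in place of code of your own. Each camera call takes 0.05 s, during which the arm holds its last target. There are 200 camera calls.

## Task

Get the lemonade counter's tap ready to fill the jug when the water comes on: move the steel jug onto the drip grille so that its whole base stands on it, and swing the spout round until its outlet is over the jug's mouth. Only then turn the long lever from shut to half open, diagonally over the long stroke of its index plate, to within about 5 degrees. Leave the tee-handled valve shut, do not tip the jug over, and leave everything else on the counter where it stands.

Things in the scene. Friction and masses are not known exactly. Their poses are not given: they have to be found in the camera images.
- tap: Steel bridge tap fixed to the counter. Origin on the counter under its middle; -x points to its front (roughly to the robot), +y to the lever side. Two upright valves at y = +100 (lever) and y = -100 (tee handle), tops at z = 133, level bridge pipe between at z = 98, swing spout on the middle hub. Index plate under the lever: diameter 80, top z = 137, strokes for shut, half (the longer), full.
- grille (a point): Centre of the flat drip grille let into the counter in front of the tap (tap frame x = -150, y = 0, z = 0). The grille is 150 mm (tap x) by 180 mm (tap y), flush with the counter, so things slide onto it freely.
- spout_body (a joint): Spout's angle about the vertical through the tap's origin. 0: straight to the front, outlet over the grille's centre; positive: towards the tee side (counter-clockwise from above); starts 1.05 to 1.4, range +-1.5. Tube of diameter 18, level at z = 205 from 18 to 130 mm out (top z = 214), then bent down to the outlet 150 mm out. Stays where left; 1.5 N at 120 mm out moves it.
- outlet (a point): Centre of the spout's open lower end (nozzle of diameter 24, its mouth at z = 155), moves with the spout.
- lever_body (a joint): Opening of the lever valve (long single black lever). 0: shut, lever pointing to tap +y, outwards; opens counter-clockwise from above, its end coming round to the tap's front; 0.785: half open, over the long stroke; 1.571: fully open, pointing to the front. Starts at 0. Turns about the vertical through lever_pivot, stays where left; about 2.6 N at 85 mm from the axis moves it.
- lever_pivot (a point): On the lever's turning axis at the lever's mid-height (tap frame x = 0, y = 100, z = 155).
- lever_end (a point): Centre of the lever's rounded end, 94 mm from the axis. The lever is a level black-sleeved bar 16 mm wide, 10 mm thick (z = 150 to 160), its end a disc of diameter 22; it ends 105 mm from the axis. Its hub (diameter 31) reaches z = 163.
- tee_body (a joint): Opening of the other valve, with a short black tee handle (bar 56 x 11 mm, top at z = 153). 0: shut, bar along tap y; negative as it opens. Starts at 0 and is to stay there.
- jug: Open steel jug, 0.25 to 0.45 kg, standing empty on the counter to the left or right of the grille; slides readily (friction about 0.35). Outer diameter 92, inner 86, height 115, floor 4 mm thick. Origin at the centre of its underside, z up. Vertical loop handle of 10 mm bar on its +y side, reaching 89 mm from the axis, with a gap of about 30 mm inside it.
- jug_mouth (a point): Centre of the jug's mouth, at its rim, 115 mm above its foot.
- jar: Bystander: squat lidded glass jar, diameter 84, height 95 (mm), stands on the counter; origin at the centre of its underside. Leave it alone.
- spray: Bystander: white spray bottle, 72 across, 191 high (mm), stands on the counter; origin at the centre of its underside. Leave it alone.
- cups: Bystander: upside-down stack of clear plastic cups, about 90 across at the foot, 150 high (mm), stands on the counter; origin at the centre of its underside. Leave it alone.
- tumbler: Bystander: glass tumbler, diameter 72, height 100 (mm), stands on the counter; origin at the centre of its underside. Leave it alone.
- juicer: Bystander: white ceramic lemon reamer, diameter 104, height 68 (mm), stands on the counter; origin at the centre of its underside. Leave it alone.
- syrup: Bystander: amber syrup bottle, diameter 62, height 200 (mm), stands on the counter; origin at the centre of its underside. Leave it alone.
Not all that is in view belongs to the job. Leave any blue look-alike of the jug alone.

How it is judged:
By the outcome, as a careful person would: the job done as asked, in the order asked, and still so for the second after the job is handed in, with the robot touching nothing.
It also fails if it takes over 72 s, if anything falls off the work surface, if the arm or the gripper's body presses on something with over 40 N, if the wrist force passes 120 N, or if a joint passes its speed limit or range.

## Working session

There is one attempt and no reset: what is moved stays moved. The work goes in short steps, Python scripts to look and compute and a shell command to move; the robot and the scene stay as the last step left them, time stands still between calls to the robot, and variables do not carry over. Pictures are saved under pics/ and viewed, about 8 in all and at most 12, crops included, and the job is handed in when it is done.

```bash
mkdir -p pics; ls; python3 - <<'E'
from station import arm
import cv2,numpy as np
for n in("scene","side"):
    cv2.imwrite(f"pics/{n}0.png",arm.camera(n)[:,:,::-1]); c=arm.get_calibration(n); print(n,c["fovy"],c["cx"],c["cy"],np.round(c["world_from_camera"],4).tolist())
c=arm.get_calibration("wrist");print(c)
s=arm.read_state();print(s["clock"],s["eef_pos"],np.round(s["eef_rot"],3).tolist())
E
```

```text
pics
scene 47.46745623031539 327.74360337586154 195.11818439243345 [[-0.0017, 0.7718, -0.6359, 1.4579], [0.9999, -0.0059, -0.0099, -0.0425], [-0.0114, -0.6358, -0.7717, 1.1315], [0.0, 0.0, 0.0, 1.0]]
side 42.38400260098458 318.8866381519501 198.87404341175244 [[0.9826, -0.1307, 0.132, 0.4118], [-0.1852, -0.6345, 0.7504, -1.2029], [-0.0144, -0.7618, -0.6477, 1.1335], [0.0, 0.0, 0.0, 1.0]]
{'fovy': 59.27161108204258, 'cx': 320.3141059968964, 'cy': 197.60511562547796, 'hand_eye': array([[ 3.86074102e-04, -3.17033804e-01,  9.48414160e-01,
        -1.42615573e-01],
       [ 7.17446041e-04, -9.48413898e-01, -3.17034008e-01,
         8.11055342e-02],
       [ 9.99999668e-01,  8.02834604e-04, -1.38703397e-04,
         1.10367321e-03],
       [ 0.00000000e+00,  0.00000000e+00,  0.00000000e+00,
         1.00000000e+00]])}
0.1 [ 0.24101241 -0.49414067  0.23076123] [[-0.0, 0.899, 0.438], [0.001, 0.438, -0.899], [-1.0, 0.0, -0.001]]
```

View pics/scene0.png

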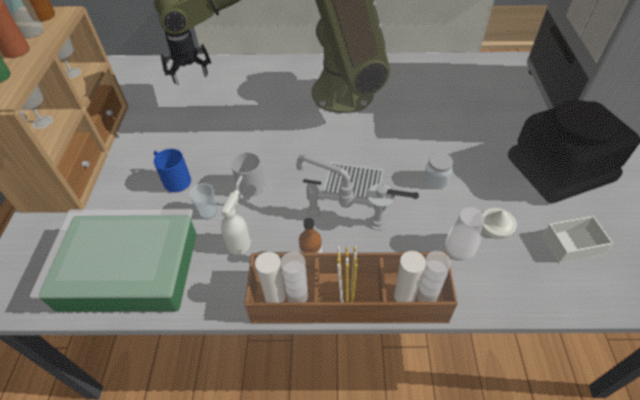

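View pics/side0.png

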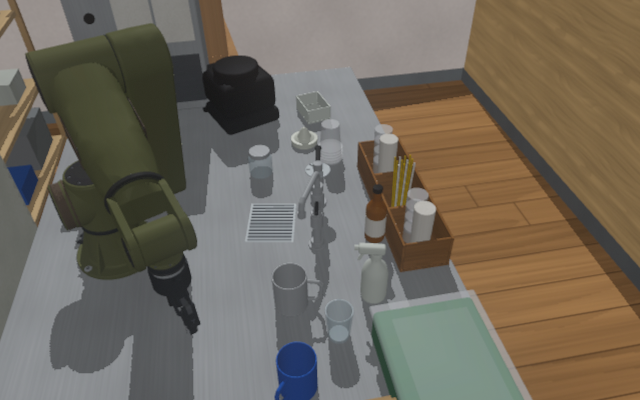

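Scene picture: candidates for the jug are the steel jug (249,174), the blue look-alike (172,170), the tumbler (204,200) and the jar (438,170). I choose the grey steel one (side view: 290,290), with its handle to +x. The grille is at (354,181) with the tap behind it. Next is a close crop.

```bash
python3 - <<'E'
import cv2,numpy as np
a=cv2.imread("pics/scene0.png")[130:240,190:450];b=cv2.imread("pics/side0.png")[130:360,225:385]
a=cv2.resize(a,None,fx=3,fy=3,interpolation=cv2.INTER_CUBIC)  #780x330
cv2.imwrite("pics/c1.png",a)
cv2.imwrite("pics/c2.png",cv2.resize(b,None,fx=2.6,fy=2.6,interpolation=cv2.INTER_CUBIC))
E
```

```text
(no output)
```

View pics/c1.png

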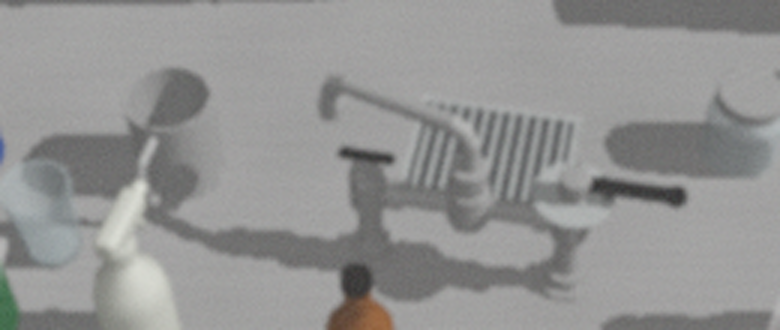

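View pics/c2.png

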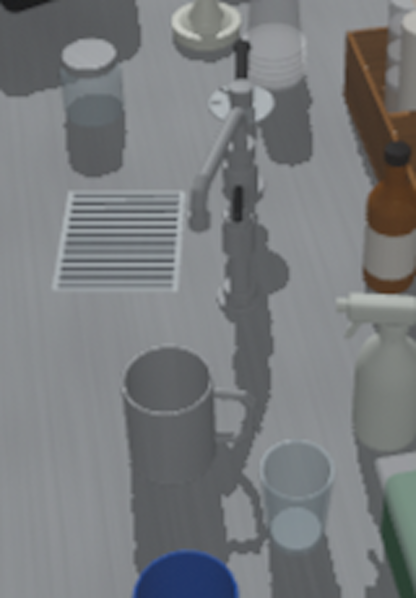

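Crops: the steel jug's rim centre is at c1 (168,99) and c2 (168,380), with the handle pointing away from the robot. It's a plain grey loop-handled jug, so the choice is confirmed. The spout points to the tee side, the lever out along +y, the tee bar along y. Next I triangulate.

```bash
cat > h.py <<'E'
from station import arm
import numpy as np
def ray(n,u,v,s=None):
    c=arm.get_calibration(n); f=200/np.tan(np.radians(c["fovy"]/2))
    if n=="wrist":
        T=np.eye(4);T[:3,:3]=s["eef_rot"];T[:3,3]=s["eef_pos"];T=T@c["hand_eye"]
    else: T=np.array(c["world_from_camera"])
    return T[:3,3],T[:3,:3]@np.array([(u-c["cx"])/f,(v-c["cy"])/f,1])
def onz(n,u,v,z,s=None):
    o,d=ray(n,u,v,s); return np.round((o+d*(z-o[2])/d[2])[:2],4)
def A(x,y,z): return onz("scene",190+x/3,130+y/3,z)   # c1
def B(x,y,z): return onz("side",225+x/2.6,130+y/2.6,z) # c2
E
python3 - <<'E'
from h import *
for n,a,b,z in [("jug",(168,99),(168,380),.115),("leverend",(678,197),(242,47),.155),("leverhub",(574,178),(241,88),.16),("tee",(366,155),(238,203),.153),("outlet",(326,112),(200,225),.157),("handle",None,(250,405),.1)]:
    print(n,a and A(*a,z),B(*b,z))
print("grille side",[B(*p,0) for p in [(68,191),(185,191),(178,290),(53,290)]])
print("grille scene",[A(*p,0) for p in [(428,97),(580,119)]])
E
```

```text
jug [ 0.4901 -0.3078] [ 0.4875 -0.3117]
leverend [0.6571 0.1896] [0.6566 0.1867]
leverhub [0.6376 0.0946] [0.6381 0.0941]
tee [ 0.6014 -0.1002] [ 0.5974 -0.1056]
outlet [ 0.5489 -0.1403] [ 0.5498 -0.1372]
handle None [ 0.5639 -0.3469]
grille side [array([0.4149, 0.133 ]), array([0.5635, 0.1025]), array([ 0.5279, -0.074 ]), array([ 0.3816, -0.0443])]
grille scene [array([ 0.3801, -0.0404]), array([0.4158, 0.1303])]
```

```bash
cat >> h.py <<'E'
def st():
    s=arm.read_state();R=np.array(s["eef_rot"]);p=np.array(s["eef_pos"])
    print("t",round(s["clock"],2),"p",np.round(p,4),"jawdir",round(np.degrees(np.arctan2(R[1,2],R[0,2])),2),"down",np.round(R[:,0],3),"F",np.round(s["force"],1),"w",round(s["grip_width"],3)); return s,R,p
def to(x,y,z):
    s,R,p=st(); d=R.T@(np.array([x,y,z])-p); print("tool offset",np.round(d,4)); return d
E
python3 -m pendant '[{"offset":[0,0.035,-0.012],"angular":[0,0,0],"jaw":0},{"offset":[0,0.035,-0.012],"angular":[0,0,0],"jaw":0},{"offset":[0,0.035,-0.012],"angular":[0,0,0],"jaw":0},{"offset":[0,0.035,-0.012],"angular":[0,0,0],"jaw":0},{"offset":[0,0.035,-0.012],"angular":[0,0,0],"jaw":0},{"offset":[0,0,0],"angular":[-6.4,0,0],"jaw":0},{"offset":[0,0,0],"angular":[-6.4,0,0],"jaw":0},{"offset":[0,0,0],"angular":[-6.4,0,0],"jaw":0},{"offset":[0,0,0],"angular":[-6.4,0,0],"jaw":0},{"offset":[0,0,0],"angular":[-6.4,0,0],"jaw":0}]'
python3 - <<'E'
from h import *
import cv2
to(.4513,-.2864,.231)
cv2.imwrite("pics/w1.png",arm.camera("wrist")[:,:,::-1])
E
```

```text
clock: 0.93
eef_pos: [0.377, -0.3555, 0.2273]
eef_rot: [[-0.004, 0.518, 0.856], [0.006, 0.856, -0.517], [-1.0, 0.003, -0.007]]
force: [-0.7, -1.3, -0.2]
grip_width: 0.996
t 0.93 p [ 0.377  -0.3555  0.2273] jawdir -31.16 down [-0.004  0.006 -1.   ] F [-0.7 -1.3 -0.2] w 0.996
tool offset [-0.0036  0.0976  0.0278]
```

View pics/w1.png

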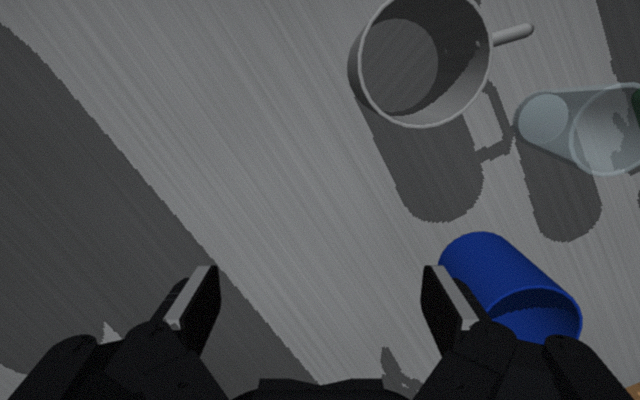

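Wrist picture: the steel jug's rim spans columns 358–490 and rows about −4 to 127. Its handle ends at (530,30). The blue look-alike is well to the side.

```bash
python3 - <<'E'
from h import *
import cv2
s,R,p=st()
c=[onz("wrist",*q,.115,s) for q in [(359,65),(490,55),(425,127)]]
print(c)
# circle through three
A_=np.array([[2*q[0],2*q[1],1] for q in c]);x=np.linalg.solve(A_,[q@q for q in c]);print("ctr",x[:2],"r",np.sqrt(x[2]+x[:2]@x[:2]))
print("handle",onz("wrist",532,30,.1,s))
j=x[:2]; f=np.radians(-31.2); w=j-.0445*np.array([np.cos(f),np.sin(f)]); print(w); to(*w,.23)
E
```

```text
t 0.98 p [ 0.3769 -0.3555  0.2272] jawdir -30.66 down [-0.004  0.006 -1.   ] F [-0.3  0.5 -0. ] w 1.001
[array([ 0.4456, -0.2907]), array([ 0.5243, -0.33  ]), array([ 0.4663, -0.3512])]
ctr [ 0.48454185 -0.31116733] r 0.04399294963331376
handle [ 0.5617 -0.3322]
[ 0.44647814 -0.28811513]
t 0.98 p [ 0.3769 -0.3555  0.2272] jawdir -30.66 down [-0.004  0.006 -1.   ] F [-0.3  0.5 -0. ] w 1.001
tool offset [-0.0027  0.0934  0.0254]
```

```bash
python3 -m pendant '[{"offset":[0,0.032,0.01],"angular":[0,0,0],"jaw":0},{"offset":[0,0.032,0.01],"angular":[0,0,0],"jaw":0},{"offset":[0,0.032,0.01],"angular":[0,0,0],"jaw":0},{"offset":[0,0,0],"angular":[0,0,0],"jaw":0},{"offset":[0.025,0,0],"angular":[0,0,0],"jaw":0},{"offset":[0.025,0,0],"angular":[0,0,0],"jaw":0},{"offset":[0.025,0,0],"angular":[0,0,0],"jaw":0},{"offset":[0,0,0],"angular":[0,0,0],"jaw":0},{"offset":[0,0,0],"angular":[0,0,0],"jaw":0},{"offset":[0,0,0],"angular":[0,0,0],"jaw":0}]'
python3 - <<'E'
from h import *
to(.4485,-.2875,.088)
E
```

```text
clock: 1.82
eef_pos: [0.4541, -0.285, 0.1499]
eef_rot: [[-0.005, 0.532, 0.847], [0.007, 0.847, -0.532], [-1.0, 0.003, -0.008]]
force: [1.0, 0.1, 0.4]
grip_width: 0.997
t 1.82 p [ 0.4541 -0.285   0.1499] jawdir -32.13 down [-0.005  0.007 -1.   ] F [1.  0.1 0.4] w 0.997
tool offset [ 0.062  -0.0052 -0.0029]
```

```bash
python3 -m pendant '[{"offset":[0.0,-0.005,-0.003],"angular":[0,0,0],"jaw":0},{"offset":[0.022,0,0],"angular":[0,0,0],"jaw":0},{"offset":[0.022,0,0],"angular":[0,0,0],"jaw":0},{"offset":[0.022,0,0],"angular":[0,0,0],"jaw":0.3},{"offset":[0,0,0],"angular":[0,0,0],"jaw":0.6},{"offset":[0,0,0],"angular":[0,0,0],"jaw":0.8},{"offset":[0,0,0],"angular":[0,0,0],"jaw":1},{"offset":[0,0,0],"angular":[0,0,0],"jaw":1},{"offset":[0,0,0],"angular":[0,0,0],"jaw":1},{"offset":[0,0,0],"angular":[0,0,0],"jaw":1}]'
python3 - <<'E'
from h import *
import cv2
st()
cv2.imwrite("pics/w2.png",arm.camera("wrist")[:,:,::-1])
E
```

```text
clock: 2.65
eef_pos: [0.4512, -0.2933, 0.0968]
eef_rot: [[0.011, 0.536, 0.844], [-0.005, 0.844, -0.536], [-1.0, 0.001, 0.012]]
force: [-1.3, -3.4, -3.8]
grip_width: 0.037
t 2.65 p [ 0.4512 -0.2933  0.0968] jawdir -32.44 down [ 0.011 -0.005 -1.   ] F [-1.3 -3.4 -3.8] w 0.037
```

View pics/w2.png

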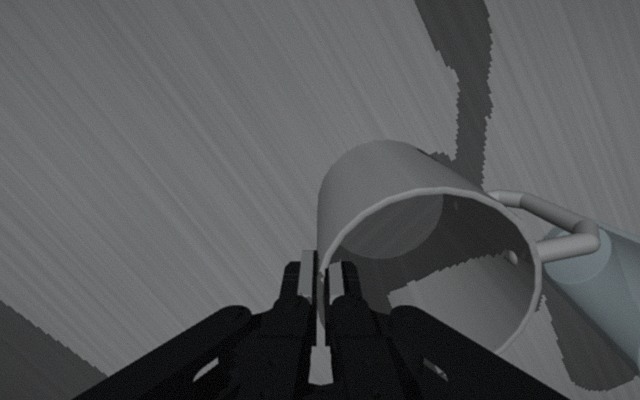

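Wrist picture: the pads hold the jug's near wall at (322,280), and the opening of 3 mm matches the wall. Next: lift a few mm and carry.

```bash
python3 -m pendant '[{"offset":[-0.005,0,0],"angular":[0,0,0],"jaw":1},{"offset":[-0.005,0,0],"angular":[0,0,0],"jaw":1},{"offset":[0,0.01,-0.007],"angular":[0,0,0],"jaw":1},{"offset":[0,0.02,-0.014],"angular":[0,0,0],"jaw":1},{"offset":[0,0.02,-0.014],"angular":[0,0,0],"jaw":1},{"offset":[0,0.02,-0.014],"angular":[0,0,0],"jaw":1},{"offset":[0,0.02,-0.014],"angular":[0,0,0],"jaw":1},{"offset":[0,0.02,-0.014],"angular":[0,0,0],"jaw":1},{"offset":[0,0.02,-0.014],"angular":[0,0,0],"jaw":1},{"offset":[0,0.01,-0.007],"angular":[0,0,0],"jaw":1}]'
python3 - <<'E'
from h import *
s,R,p=st(); j=p+.0445*R[:,2]; j[2]=p[2]; print(j, "offset",R.T@(np.array([.472,.028,.1])-j))
E
```

```text
clock: 3.53
eef_pos: [0.4407, -0.1134, 0.1075]
eef_rot: [[0.009, 0.54, 0.842], [-0.004, 0.842, -0.54], [-1.0, 0.001, 0.01]]
force: [0.8, -0.0, -3.7]
grip_width: 0.033
t 3.53 p [ 0.4407 -0.1134  0.1075] jawdir -32.69 down [ 0.009 -0.004 -1.   ] F [ 0.8 -0.  -3.7] w 0.033
[ 0.47819764 -0.13746363  0.10746056] offset [ 0.00666882  0.13590758 -0.09464111]
```

```bash
python3 -m pendant '[{"offset":[0,0.01,-0.007],"angular":[0,0,0],"jaw":1},{"offset":[0,0.02,-0.014],"angular":[0,0,0],"jaw":1},{"offset":[0,0.02,-0.014],"angular":[0,0,0],"jaw":1},{"offset":[0,0.02,-0.014],"angular":[0,0,0],"jaw":1},{"offset":[0,0.02,-0.014],"angular":[0,0,0],"jaw":1},{"offset":[0,0.02,-0.014],"angular":[0,0,0],"jaw":1},{"offset":[0,0.01,-0.007],"angular":[0,0,0],"jaw":1},{"offset":[0,0,0],"angular":[0,0,0],"jaw":1},{"offset":[0.003,0,0],"angular":[0,0,0],"jaw":1},{"offset":[0,0,0],"angular":[0,0,0],"jaw":1}]'
python3 - <<'E'
from h import *
s,R,p=st(); j=p+.0445*R[:,2]; j[2]=p[2]; print(j, "offset",R.T@(np.array([.472,.028,.0965])-j))
E
```

```text
clock: 4.37
eef_pos: [0.4294, 0.0471, 0.1051]
eef_rot: [[0.01, 0.535, 0.845], [-0.003, 0.845, -0.535], [-1.0, 0.003, 0.01]]
force: [-0.8, -0.4, -4.2]
grip_width: 0.036
t 4.37 p [0.4294 0.0471 0.1051] jawdir -32.37 down [ 0.01  -0.003 -1.   ] F [-0.8 -0.4 -4.2] w 0.036
[0.46695701 0.02329506 0.10511536] offset [0.00864961 0.0066505  0.00165762]
```

Lower gently in small steps, with a small lateral correction.

```bash
python3 -m pendant '[{"offset":[0,0.006,0.002],"angular":[0,0,0],"jaw":1},{"offset":[0,0,0],"angular":[0,0,0],"jaw":1},{"offset":[0.003,0,0],"angular":[0,0,0],"jaw":1},{"offset":[0.003,0,0],"angular":[0,0,0],"jaw":1},{"offset":[0.002,0,0],"angular":[0,0,0],"jaw":1},{"offset":[0,0,0],"angular":[0,0,0],"jaw":1},{"offset":[0,0,0],"angular":[0,0,0],"jaw":1},{"offset":[0,0,0],"angular":[0,0,0],"jaw":1},{"offset":[0,0,0],"angular":[0,0,0],"jaw":1},{"offset":[0,0,0],"angular":[0,0,0],"jaw":1}]'
python3 - <<'E'
from h import *
s,R,p=st(); j=p+.0445*R[:,2]; j[2]=p[2]; print(j, "offset",R.T@(np.array([.472,.028,.0965])-j))
E
```

```text
clock: 5.2
eef_pos: [0.4349, 0.0486, 0.0959]
eef_rot: [[0.009, 0.539, 0.842], [-0.003, 0.842, -0.539], [-1.0, 0.002, 0.009]]
force: [-0.3, 0.5, -4.7]
grip_width: 0.038
t 5.2 p [0.4349 0.0486 0.0959] jawdir -32.64 down [ 0.009 -0.003 -1.   ] F [-0.3  0.5 -4.7] w 0.038
[0.47238475 0.02463669 0.09590872] offset [-0.000605    0.002626   -0.00213252]
```

```bash
python3 -m pendant '[{"offset":[0,0.003,-0.002],"angular":[0,0,0],"jaw":1},{"offset":[0.001,0,0],"angular":[0,0,0],"jaw":1},{"offset":[0.001,0,0],"angular":[0,0,0],"jaw":1},{"offset":[0,0,0],"angular":[0,0,0],"jaw":1},{"offset":[0,0,0],"angular":[0,0,0],"jaw":1},{"offset":[0,0,0],"angular":[0,0,0],"jaw":1},{"offset":[0,0,0],"angular":[0,0,0],"jaw":1},{"offset":[0,0,0],"angular":[0,0,0],"jaw":1},{"offset":[0,0,0],"angular":[0,0,0],"jaw":1},{"offset":[0,0,0],"angular":[0,0,0],"jaw":1}]'
python3 - <<'E'
from h import *
s,R,p=st(); j=p+.0445*R[:,2]; j[2]=p[2]; print(j, "offset",R.T@(np.array([.472,.028,.0965])-j))
E
```

```text
clock: 6.03
eef_pos: [0.4359, 0.0534, 0.0957]
eef_rot: [[0.012, 0.539, 0.842], [-0.003, 0.843, -0.539], [-1.0, 0.004, 0.012]]
force: [0.6, 0.6, -1.9]
grip_width: 0.036
t 6.03 p [0.4359 0.0534 0.0957] jawdir -32.59 down [ 0.012 -0.003 -1.   ] F [ 0.6  0.6 -1.9] w 0.036
[0.47337448 0.02944847 0.09567881] offset [-0.00083377 -0.00195724 -0.00036832]
```

```bash
python3 -m pendant '[{"offset":[0,0,0],"angular":[0,0,0],"jaw":0.7},{"offset":[0,0,0],"angular":[0,0,0],"jaw":0.4},{"offset":[0,0,0],"angular":[0,0,0],"jaw":0.4},{"offset":[0,0,0],"angular":[0,0,0],"jaw":0.4},{"offset":[-0.02,0,0],"angular":[0,0,0],"jaw":0.4},{"offset":[-0.035,0,0],"angular":[0,0,0],"jaw":0.4},{"offset":[-0.04,0,0],"angular":[0,0,0],"jaw":0.4},{"offset":[-0.04,0,0],"angular":[0,0,0],"jaw":0.4},{"offset":[-0.03,0,0],"angular":[0,0,0],"jaw":0.4},{"offset":[0,0,0],"angular":[0,0,0],"jaw":0.4}]'
python3 - <<'E'
from h import *
import cv2
st()
a=arm.camera("scene")[110:250,180:460,::-1]; b=arm.camera("side")[110:310,215:395,::-1]
a=cv2.resize(a,None,fx=1.6,fy=1.6,interpolation=cv2.INTER_CUBIC);b=cv2.resize(b,None,fx=2,fy=2,interpolation=cv2.INTER_CUBIC)
c=np.zeros((400,808,3),np.uint8);c[:a.shape[0],:448]=a;c[:,448:]=b;cv2.imwrite("pics/d.png",c[:,:800])
E
```

```text
clock: 6.87
eef_pos: [0.4329, 0.0536, 0.2677]
eef_rot: [[0.01, 0.539, 0.842], [-0.003, 0.842, -0.539], [-1.0, 0.003, 0.01]]
force: [0.8, -0.1, 0.4]
grip_width: 0.601
t 6.87 p [0.4329 0.0536 0.2677] jawdir -32.6 down [ 0.01  -0.003 -1.   ] F [ 0.8 -0.1  0.4] w 0.601
```

View pics/d.png

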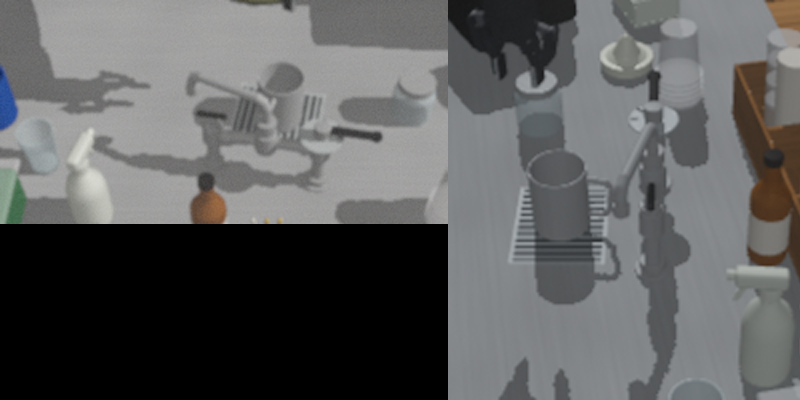

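Picture: the jug stands upright on the grille with bars visible all round; side-view rim centre (557,170), scene rim centre (281,78). The spout is unmoved. Next: verify numerically and plan the spout approach.

```bash
cat >> h.py <<'E'
O=np.array([.619,-.002]);X=np.array([.981,-.193]);Y=np.array([.193,.981])
def tap(p): d=np.array(p)[:2]-O; return np.round([d@X,d@Y],4)
def wor(x,y): return O+x*X+y*Y
E
python3 - <<'E'
from h import *
a=onz("side",269.5,195,.115);b=onz("scene",180+281/1.6,110+78/1.6,.115);print("jug",a,b,tap(a),tap(b))
print("jar",B(90,52,.095),tap(B(90,52,.095)),"cups",A(820,250,.15))
w=wor(-.105*np.cos(1.29),-.105*np.sin(1.29));print(w);to(*w,.268)
E
```

```text
jug [0.4736 0.026 ] [0.475  0.0306] [-0.148  -0.0006] [-0.1476  0.0042]
jar [0.4687 0.3025] [-0.2062  0.2697] cups [0.7156 0.3105]
[ 0.57098384 -0.09535496]
t 6.97 p [0.4317 0.0535 0.2629] jawdir -32.6 down [ 0.004 -0.003 -1.   ] F [0.2 0.5 0. ] w 0.602
tool offset [-0.004  -0.0503  0.1976]
```

```bash
python3 -m pendant '[{"offset":[-0.002,-0.005,0.02],"angular":[0,0,0],"jaw":0.55},{"offset":[-0.002,-0.0085,0.033],"angular":[0,0,0],"jaw":0.55},{"offset":[-0.001,-0.0085,0.033],"angular":[0,0,0],"jaw":0.55},{"offset":[0,-0.0085,0.033],"angular":[0,0,0],"jaw":0.55},{"offset":[0,-0.0085,0.033],"angular":[0,0,0],"jaw":0.55},{"offset":[0,-0.006,0.023],"angular":[0,0,0],"jaw":0.55},{"offset":[0,0,0.008],"angular":[0,0,0],"jaw":0.55},{"offset":[0,0,0],"angular":[-5.6,0,0],"jaw":0.55},{"offset":[0,0,0],"angular":[0,0,0],"jaw":0.55},{"offset":[0,0,0],"angular":[0,0,0],"jaw":0.55}]'
python3 - <<'E'
from h import *
import cv2
to(.571,-.0954,.188)
cv2.imwrite("pics/w3.png",arm.camera("wrist")[:,:,::-1])
E
```

```text
clock: 7.8
eef_pos: [0.5629, -0.0887, 0.25]
eef_rot: [[-0.02, 0.452, 0.892], [0.001, 0.892, -0.452], [-1.0, -0.008, -0.018]]
force: [0.1, 0.2, -0.5]
grip_width: 0.45
t 7.8 p [ 0.5629 -0.0887  0.25  ] jawdir -26.88 down [-0.02   0.001 -1.   ] F [ 0.1  0.2 -0.5] w 0.45
tool offset [ 0.0618 -0.0018  0.0114]
```

View pics/w3.png

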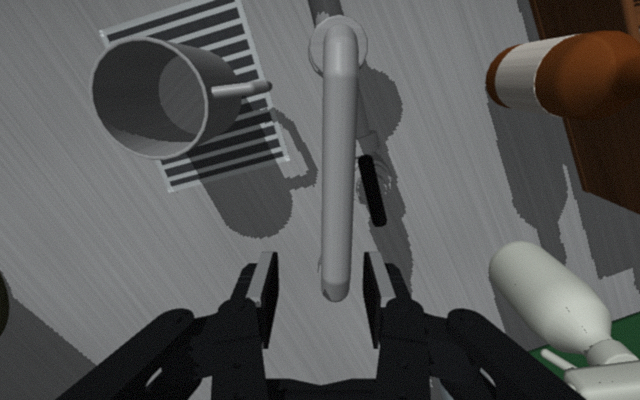

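Wrist picture: the spout tube's centre line runs from (342,55) at the hub to (336,275) near the bend, between the fingers but right of centre. The tee bar at (372,190) is still along y. The jug is on the grille.

```bash
python3 - <<'E'
from h import *
s,R,p=st()
h=onz("wrist",342,48,.205,s);e=onz("wrist",337,260,.205,s);print(h,e,tap(h),tap(e))
d=(e-h)/np.linalg.norm(e-h); print("az",np.degrees(np.arctan2(d[1],d[0])),"len",np.linalg.norm(e-h))
w=h+.108*d;print(w,tap(w)); to(*w,.188)
E
```

```text
t 7.85 p [ 0.5628 -0.0885  0.25  ] jawdir -26.85 down [-0.02   0.001 -1.   ] F [-0.5  0.2  0. ] w 0.448
[ 0.615  -0.0083] [ 0.5617 -0.1124] [-0.0027 -0.007 ] [-0.0349 -0.1194]
az -117.11279528831919 len 0.11695169943185948
[ 0.56577968 -0.10443199] [-0.0324 -0.1108]
t 7.85 p [ 0.5628 -0.0885  0.25  ] jawdir -26.85 down [-0.02   0.001 -1.   ] F [-0.5  0.2  0. ] w 0.448
tool offset [ 0.0619 -0.0124  0.011 ]
```

```bash
python3 -m pendant '[{"offset":[0,-0.008,0.01],"angular":[0,0,0],"jaw":0.55},{"offset":[0,0,0],"angular":[0,0,0],"jaw":0.55},{"offset":[0.015,0,0],"angular":[0,0,0],"jaw":0.55},{"offset":[0.015,0,0],"angular":[0,0,0],"jaw":0.55},{"offset":[0.015,0,0],"angular":[0,0,0],"jaw":0.55},{"offset":[0.012,0,0],"angular":[0,0,0],"jaw":0.55},{"offset":[0,0,0],"angular":[0,0,0],"jaw":0.55},{"offset":[0,0,0],"angular":[0,0,0],"jaw":0.55},{"offset":[0,0,0],"angular":[0,0,0],"jaw":0.55},{"offset":[0,0,0],"angular":[0,0,0],"jaw":0.55}]'
python3 - <<'E'
from h import *
s,R,p=st();print(tap(p)); to(.567,-.1015,.188)
E
```

```text
clock: 8.68
eef_pos: [0.5673, -0.0995, 0.1937]
eef_rot: [[-0.015, 0.46, 0.888], [0.0, 0.888, -0.46], [-1.0, -0.007, -0.013]]
force: [0.8, 0.1, 0.3]
grip_width: 0.456
t 8.68 p [ 0.5673 -0.0995  0.1937] jawdir -27.4 down [-0.015  0.    -1.   ] F [0.8 0.1 0.3] w 0.456
[-0.0319 -0.1056]
t 8.68 p [ 0.5673 -0.0995  0.1937] jawdir -27.4 down [-0.015  0.    -1.   ] F [0.8 0.1 0.3] w 0.456
tool offset [ 0.0057 -0.0019  0.0007]
```

```bash
python3 -m pendant '[{"offset":[0.004,0,-0.004],"angular":[2,0,0],"jaw":0.55},{"offset":[0.001,0.0003,-0.0077],"angular":[4,0,0],"jaw":0.55},{"offset":[0,0.0003,-0.0077],"angular":[4,0,0],"jaw":0.55},{"offset":[0,0.0003,-0.0077],"angular":[4,0,0],"jaw":0.55},{"offset":[0,0.0003,-0.0077],"angular":[4,0,0],"jaw":0.55},{"offset":[0,0.0003,-0.0077],"angular":[4,0,0],"jaw":0.55},{"offset":[0,0.0003,-0.0077],"angular":[4,0,0],"jaw":0.55},{"offset":[0,0.0003,-0.0077],"angular":[4,0,0],"jaw":0.55},{"offset":[0,0.0003,-0.0077],"angular":[4,0,0],"jaw":0.55},{"offset":[0,0.0003,-0.0077],"angular":[4,0,0],"jaw":0.55}]'
cat >> h.py <<'E'
def sp():
    s,R,p=st();t=tap(p);print("tap",t,"r",np.hypot(*t),"theta",np.degrees(np.arctan2(-t[1],-t[0])),"toolrot theta",np.degrees(np.arctan2(R[1,2],R[0,2]))+101.1)
E
python3 -c "from h import *;sp()"
```

```text
clock: 9.52
eef_pos: [0.5199, -0.0473, 0.197]
eef_rot: [[-0.0, 0.922, 0.386], [-0.005, 0.386, -0.922], [-1.0, -0.002, 0.004]]
force: [0.5, -1.5, -1.2]
grip_width: 0.451
t 9.52 p [ 0.5199 -0.0473  0.197 ] jawdir -67.27 down [-0.    -0.005 -1.   ] F [ 0.5 -1.5 -1.2] w 0.451
tap [-0.0885 -0.0636] r 0.1089826132922128 theta 35.70268918074958 toolrot theta 33.82917398259988
```

```bash
python3 -m pendant '[{"offset":[0.005,0.0003,-0.0077],"angular":[4,0,0],"jaw":0.55},{"offset":[0.003,0.0003,-0.0077],"angular":[4,0,0],"jaw":0.55},{"offset":[0.001,0.0003,-0.0077],"angular":[4,0,0],"jaw":0.55},{"offset":[0.001,0.0003,-0.0077],"angular":[4,0,0],"jaw":0.55},{"offset":[0.001,0.0003,-0.0077],"angular":[4,0,0],"jaw":0.55},{"offset":[0.001,0.0003,-0.0077],"angular":[4,0,0],"jaw":0.55},{"offset":[0,0.0003,-0.0077],"angular":[4,0,0],"jaw":0.55},{"offset":[0,0.0003,-0.0077],"angular":[3,0,0],"jaw":0.55},{"offset":[0,0,0],"angular":[0,0,0],"jaw":0.55},{"offset":[0,0,0],"angular":[0,0,0],"jaw":0.55}]'
python3 - <<'E'
from h import *
import cv2
sp()
cv2.imwrite("pics/w4.png",arm.camera("wrist")[:,:,::-1])
E
```

```text
clock: 10.35
eef_pos: [0.5157, 0.0146, 0.1937]
eef_rot: [[0.014, 0.984, -0.176], [-0.01, -0.176, -0.984], [-1.0, 0.016, 0.007]]
force: [-0.0, -0.7, -0.0]
grip_width: 0.45
t 10.35 p [0.5157 0.0146 0.1937] jawdir -100.13 down [ 0.014 -0.01  -1.   ] F [-0.  -0.7 -0. ] w 0.45
tap [-0.1046 -0.0037] r 0.10466541931316188 theta 2.0258702869120526 toolrot theta 0.9715425718670332
```

View pics/w4.png

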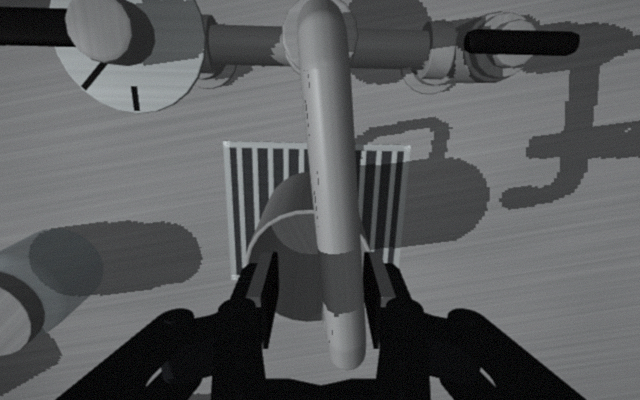

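Wrist picture: the spout trails on the right finger (tube axis ~ (312,50) → (347,345)), about 6° short of straight. Lever and tee unmoved. Push about 11 mm more.

```bash
python3 -m pendant '[{"offset":[0,0,-0.004],"angular":[1,0,0],"jaw":0.55},{"offset":[0,0,-0.004],"angular":[0,0,0],"jaw":0.55},{"offset":[0,0,-0.003],"angular":[0,0,0],"jaw":0.55},{"offset":[0,0,0],"angular":[0,0,0],"jaw":0.55},{"offset":[0,0,0],"angular":[0,0,0],"jaw":0.55},{"offset":[0,0,0],"angular":[0,0,0],"jaw":0.55},{"offset":[0,0,0],"angular":[0,0,0],"jaw":0.55},{"offset":[0,0,0],"angular":[0,0,0],"jaw":0.55},{"offset":[0,0,0],"angular":[0,0,0],"jaw":0.55},{"offset":[0,0,0],"angular":[0,0,0],"jaw":0.55}]'
python3 - <<'E'
from h import *
import cv2
sp()
g=cv2.cvtColor(arm.camera("wrist"),cv2.COLOR_RGB2GRAY).astype(int)
s=arm.read_state();c=[]
for v in (110,200,230):
    # tube edges: strongest gradients between u 280 and 380
    r=cv2.GaussianBlur(g.astype(np.float32),(5,5),0)[v]; d=np.diff(r); print(v,[(u,round(float(d[u]),1)) for u in range(285,385) if abs(d[u])>8])
E
```

```text
clock: 11.23
eef_pos: [0.5179, 0.0249, 0.1942]
eef_rot: [[0.014, 0.981, -0.192], [-0.01, -0.191, -0.981], [-1.0, 0.016, 0.007]]
force: [-0.1, -0.8, -0.0]
grip_width: 0.448
t 11.23 p [0.5179 0.0249 0.1942] jawdir -101.04 down [ 0.014 -0.01  -1.   ] F [-0.1 -0.8 -0. ] w 0.448
tap [-0.1044  0.0069] r 0.10462776878056801 theta -3.7812906802219897 toolrot theta 0.05874890965931456
110 [(339, -8.4), (340, -8.1), (368, 9.1), (369, 20.3), (370, 22.4), (371, 12.9)]
200 [(320, 11.7), (321, 22.6), (322, 24.5), (323, 16.0), (368, 11.6), (369, 12.1), (372, -12.4), (373, -17.8), (374, -14.5), (382, 14.6), (383, 18.1), (384, 13.1)]
230 [(321, 12.7), (322, 19.0), (323, 17.3), (324, 10.4), (366, 8.2), (367, 17.7), (368, 21.8), (369, 15.2), (371, -8.3), (372, -16.1), (373, -19.8), (374, -17.2), (375, -11.0), (380, 12.7), (381, 16.8), (382, 12.5)]
```

```bash
python3 -m pendant '[{"offset":[0,0,0.006],"angular":[0,0,0],"jaw":0.55},{"offset":[-0.02,0,0],"angular":[0,0,0],"jaw":0.55},{"offset":[-0.03,0,0],"angular":[0,0,0],"jaw":0.55},{"offset":[-0.03,-0.01,0],"angular":[0,0,0],"jaw":0.55},{"offset":[-0.02,-0.02,0],"angular":[0,0,0],"jaw":0.55},{"offset":[0,-0.02,0],"angular":[0,0,0],"jaw":0.55},{"offset":[0,-0.02,0],"angular":[0,0,0],"jaw":0.55},{"offset":[0,-0.02,0],"angular":[0,0,0],"jaw":0.55},{"offset":[0,0,0],"angular":[0,0,0],"jaw":0.55},{"offset":[0,0,0],"angular":[0,0,0],"jaw":0.55}]'
python3 - <<'E'
from h import *
import cv2
sp()
cv2.imwrite("pics/w5.png",arm.camera("wrist")[:,:,::-1])
E
```

```text
clock: 12.12
eef_pos: [0.4229, 0.0347, 0.2978]
eef_rot: [[0.016, 0.981, -0.192], [-0.01, -0.192, -0.981], [-1.0, 0.018, 0.006]]
force: [0.2, 0.1, -0.8]
grip_width: 0.451
t 12.12 p [0.4229 0.0347 0.2978] jawdir -101.08 down [ 0.016 -0.01  -1.   ] F [ 0.2  0.1 -0.8] w 0.451
tap [-0.1995 -0.0018] r 0.19950812013549726 theta 0.5169403744866579 toolrot theta 0.015466213202671497
```

View pics/w5.png

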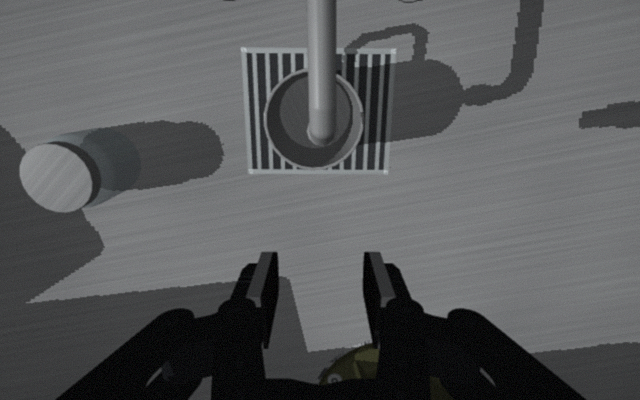

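Wrist picture: the jug is wholly within the grille (rim ellipse 264–364 × 67–168), and the spout nozzle at about (320,137) lies inside the mouth.

```bash
python3 - <<'E'
from h import *
s,R,p=st()
m=onz("wrist",314,117.5,.115,s);o=onz("wrist",320,135,.17,s);g=[onz("wrist",*q,0,s) for q in [(241,49),(395,49),(387,174),(249,172)]]
print("mouth",m,tap(m),"outlet~",o,tap(o),"grille",np.mean(g,0),tap(np.mean(g,0)))
q=wor(0,.1)+.082*Y;print("lever grip pt",q);to(*q,.3)
E
```

```text
t 12.17 p [0.423  0.0347 0.2978] jawdir -101.09 down [ 0.016 -0.01  -1.   ] F [-1.   0.3  0.7] w 0.447
mouth [0.4754 0.028 ] [-0.1467  0.0017] outlet~ [0.466  0.0246] [-0.1552 -0.0034] grille [0.4694 0.0254] [-0.152 -0.002]
lever grip pt [0.654126 0.176542]
t 12.17 p [0.423  0.0347 0.2978] jawdir -101.09 down [ 0.016 -0.01  -1.   ] F [-1.   0.3  0.7] w 0.447
tool offset [ 1.000e-04  1.995e-01 -1.837e-01]
```

```bash
python3 -m pendant '[{"offset":[0,0,0],"angular":[-7,0,0],"jaw":0.6},{"offset":[0,0,0],"angular":[-7,0,0],"jaw":0.6},{"offset":[0,0,0],"angular":[-7,0,0],"jaw":0.6},{"offset":[0,0,0],"angular":[-7,0,0],"jaw":0.6},{"offset":[0,0,0],"angular":[-7,0,0],"jaw":0.6},{"offset":[0,0,0],"angular":[-7,0,0],"jaw":0.6},{"offset":[0,0,0],"angular":[-7,0,0],"jaw":0.6},{"offset":[0,0,0],"angular":[-7,0,0],"jaw":0.6},{"offset":[0,0,0],"angular":[-7,0,0],"jaw":0.6},{"offset":[0,0,0],"angular":[-7,0,0],"jaw":0.6}]'
python3 -c "
from h import *
to(*wor(0,.175),.285)"
```

```text
clock: 13.0
eef_pos: [0.4293, 0.0318, 0.2954]
eef_rot: [[0.012, 0.494, 0.869], [-0.01, 0.87, -0.494], [-1.0, -0.003, 0.015]]
force: [-0.1, -0.0, 0.3]
grip_width: 0.402
t 13.0 p [0.4293 0.0318 0.2954] jawdir -29.59 down [ 0.012 -0.01  -1.   ] F [-0.1 -0.   0.3] w 0.402
tool offset [0.0117 0.2303 0.126 ]
```

```bash
python3 -m pendant '[{"offset":[0,0.02,0.011],"angular":[0,0,0],"jaw":0.6},{"offset":[0,0.033,0.018],"angular":[0,0,0],"jaw":0.6},{"offset":[0,0.033,0.018],"angular":[0,0,0],"jaw":0.6},{"offset":[0,0.033,0.018],"angular":[0,0,0],"jaw":0.6},{"offset":[0,0.033,0.018],"angular":[0,0,0],"jaw":0.6},{"offset":[0,0.033,0.018],"angular":[0,0,0],"jaw":0.6},{"offset":[0,0.033,0.018],"angular":[0,0,0],"jaw":0.6},{"offset":[0,0,0],"angular":[-6.2,0,0],"jaw":0.6},{"offset":[0,0,0],"angular":[-6.2,0,0],"jaw":0.6},{"offset":[0,0,0],"angular":[-6.2,0,0],"jaw":0.6}]'
python3 -c "
from h import *
to(*wor(0,.175),.2)"
```

```text
clock: 13.83
eef_pos: [0.6565, 0.1688, 0.2834]
eef_rot: [[0.002, 0.176, 0.984], [-0.012, 0.984, -0.176], [-1.0, -0.012, 0.004]]
force: [-0.6, -1.0, 0.4]
grip_width: 0.401
t 13.83 p [0.6565 0.1688 0.2834] jawdir -10.13 down [ 0.002 -0.012 -1.   ] F [-0.6 -1.   0.4] w 0.401
tool offset [ 0.0834  0.0011 -0.0042]
```

```bash
python3 -m pendant '[{"offset":[0,0,-0.004],"angular":[0,0,0],"jaw":0.6},{"offset":[0.025,0,0],"angular":[0,0,0],"jaw":0.6},{"offset":[0.025,0,0],"angular":[0,0,0],"jaw":0.6},{"offset":[0.025,0,0],"angular":[0,0,0],"jaw":0.6},{"offset":[0.01,0,0],"angular":[0,0,0],"jaw":0.6},{"offset":[0,0,0],"angular":[0,0,0],"jaw":0.6},{"offset":[0,0,0],"angular":[0,0,0],"jaw":0.6},{"offset":[0,0,0],"angular":[0,0,0],"jaw":0.6},{"offset":[0,0,0],"angular":[0,0,0],"jaw":0.6},{"offset":[0,0,0],"angular":[0,0,0],"jaw":0.6}]'
python3 - <<'E'
from h import *
import cv2
s,R,p=st();to(*wor(0,.175),.142)
im=arm.camera("wrist");cv2.imwrite("pics/w6.png",im[:,:,::-1])
m=(im.max(2)<55).astype(np.uint8)
for v in range(180,300,10):
    u=np.flatnonzero(m[v,250:400])+250; print(v,u.min() if len(u) else None,u.max() if len(u) else None,np.split(u,np.flatnonzero(np.diff(u)>1)+1)[0][[0,-1]] if len(u) else '', [ (k[0],k[-1]) for k in np.split(u,np.flatnonzero(np.diff(u)>1)+1) if len(k)>3])
E
```

```text
clock: 14.67
eef_pos: [0.6555, 0.1672, 0.1958]
eef_rot: [[0.004, 0.193, 0.981], [-0.012, 0.981, -0.192], [-1.0, -0.011, 0.006]]
force: [0.8, -1.1, -0.7]
grip_width: 0.401
t 14.67 p [0.6555 0.1672 0.1958] jawdir -11.1 down [ 0.004 -0.012 -1.   ] F [ 0.8 -1.1 -0.7] w 0.401
t 14.67 p [0.6555 0.1672 0.1958] jawdir -11.1 down [ 0.004 -0.012 -1.   ] F [ 0.8 -1.1 -0.7] w 0.401
tool offset [ 0.0538  0.0025 -0.0035]
180 310 315 [310 315] [(np.int64(310), np.int64(315))]
190 296 330 [296 330] [(np.int64(296), np.int64(330))]
200 294 332 [294 332] [(np.int64(294), np.int64(332))]
210 298 328 [298 328] [(np.int64(298), np.int64(328))]
220 300 326 [300 326] [(np.int64(300), np.int64(326))]
230 299 326 [299 326] [(np.int64(299), np.int64(326))]
240 300 326 [300 326] [(np.int64(300), np.int64(326))]
250 300 326 [300 326] [(np.int64(300), np.int64(326))]
260 276 364 [276 281] [(np.int64(276), np.int64(281)), (np.int64(300), np.int64(327)), (np.int64(359), np.int64(364))]
270 250 393 [250 259] [(np.int64(250), np.int64(259)), (np.int64(274), np.int64(282)), (np.int64(301), np.int64(326)), (np.int64(359), np.int64(367)), (np.int64(382), np.int64(393))]
280 250 397 [250 255] [(np.int64(250), np.int64(255)), (np.int64(271), np.int64(282)), (np.int64(301), np.int64(326)), (np.int64(359), np.int64(369)), (np.int64(385), np.int64(397))]
290 250 399 [250 252] [(np.int64(269), np.int64(282)), (np.int64(301), np.int64(326)), (np.int64(359), np.int64(372)), (np.int64(388), np.int64(399))]
```

View pics/w6.png

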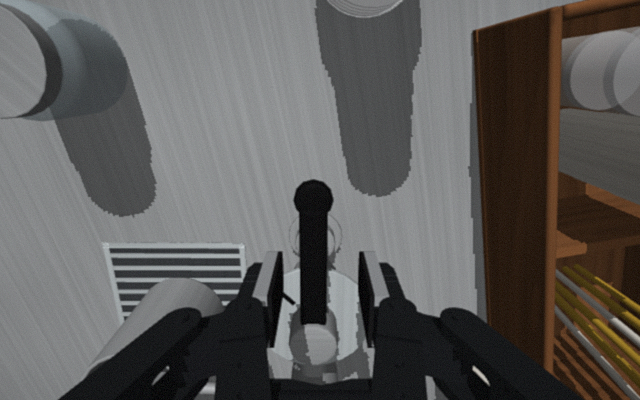

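Wrist picture: the lever is between the fingers, its end disc at (313,199), straight out. It sits ~3.5 mm left of centre, which agrees with the plan. Descend onto it.

```bash
python3 -c "
from h import *
s,R,p=st();e=onz('wrist',313,199,.16,s);print(e,tap(e))"
python3 -m pendant '[{"offset":[0,0.001,-0.0035],"angular":[0,0,0],"jaw":0.6},{"offset":[0,0,0],"angular":[0,0,0],"jaw":0.6},{"offset":[0.015,0,0],"angular":[0,0,0],"jaw":0.6},{"offset":[0.015,0,0],"angular":[0,0,0],"jaw":0.6},{"offset":[0.015,0,0],"angular":[0,0,0],"jaw":0.6},{"offset":[0.009,0,0],"angular":[0,0,0],"jaw":0.6},{"offset":[0,0,0],"angular":[0,0,0],"jaw":0.6},{"offset":[0,0,0],"angular":[0,0,0],"jaw":0.6},{"offset":[0,0,0],"angular":[0,0,0],"jaw":0.6},{"offset":[0,0,0],"angular":[0,0,0],"jaw":0.6}]'
cat >> h.py <<'E'
def lv():
    s,R,p=st();t=tap(p)-[0,.1];print("tap rel",t,"r",np.hypot(*t),"open",np.degrees(np.arctan2(-t[0],t[1])),"toolrot",np.degrees(np.arctan2(R[1,2],R[0,2]))+11.1)
E
python3 -c "from h import *;lv()"
```

```text
t 14.72 p [0.6555 0.1672 0.196 ] jawdir -11.09 down [ 0.005 -0.012 -1.   ] F [0.9 0.5 0.6] w 0.4
[0.656  0.1872] [-0.0002  0.1927]
clock: 15.55
eef_pos: [0.6536, 0.1694, 0.1461]
eef_rot: [[0.013, 0.192, 0.981], [-0.01, 0.981, -0.192], [-1.0, -0.007, 0.015]]
force: [-1.2, 1.1, -1.1]
grip_width: 0.397
t 15.55 p [0.6536 0.1694 0.1461] jawdir -11.09 down [ 0.013 -0.01  -1.   ] F [-1.2  1.1 -1.1] w 0.397
tap rel [0.0009 0.0748] r 0.07480541424255333 open -0.6893544565011868 toolrot 0.010653102105960599
```

```bash
python3 -m pendant '[{"offset":[0.003,0,-0.004],"angular":[-2,0,0],"jaw":0.6},{"offset":[0.001,-0.0002,-0.0053],"angular":[-4,0,0],"jaw":0.6},{"offset":[0,-0.0002,-0.0053],"angular":[-4,0,0],"jaw":0.6},{"offset":[0,-0.0002,-0.0053],"angular":[-4,0,0],"jaw":0.6},{"offset":[0,-0.0002,-0.0053],"angular":[-4,0,0],"jaw":0.6},{"offset":[0,-0.0002,-0.0053],"angular":[-4,0,0],"jaw":0.6},{"offset":[0,-0.0002,-0.0053],"angular":[-4,0,0],"jaw":0.6},{"offset":[0,-0.0002,-0.0053],"angular":[-4,0,0],"jaw":0.6},{"offset":[0,-0.0002,-0.0053],"angular":[-4,0,0],"jaw":0.6},{"offset":[0,0,0],"angular":[0,0,0],"jaw":0.6}]'
python3 -c "from h import *;lv()"
```

```text
clock: 16.38
eef_pos: [0.6109, 0.1637, 0.1491]
eef_rot: [[0.029, -0.414, 0.91], [-0.009, 0.91, 0.414], [-1.0, -0.02, 0.022]]
force: [1.0, -0.1, 0.6]
grip_width: 0.398
t 16.38 p [0.6109 0.1637 0.1491] jawdir 24.46 down [ 0.029 -0.009 -1.   ] F [ 1.  -0.1  0.6] w 0.398
tap rel [-0.0399  0.0609] r 0.07280673045811079 open 33.23171106797936 toolrot 35.563211185040394
```

```bash
python3 -m pendant '[{"offset":[0.004,0,0],"angular":[0,0,0],"jaw":0.6},{"offset":[0.003,0.0005,-0.005],"angular":[-3.5,0,0],"jaw":0.6},{"offset":[0,0.0005,-0.005],"angular":[-3.5,0,0],"jaw":0.6},{"offset":[0,0.0005,-0.005],"angular":[-3,0,0],"jaw":0.6},{"offset":[0,0,-0.004],"angular":[0,0,0],"jaw":0.6},{"offset":[0,0,0],"angular":[0,0,0],"jaw":0.6},{"offset":[0,0,0],"angular":[0,0,0],"jaw":0.6},{"offset":[0,0,0],"angular":[0,0,0],"jaw":0.6},{"offset":[0,0,0],"angular":[0,0,0],"jaw":0.6},{"offset":[0,0,0],"angular":[0,0,0],"jaw":0.6}]'
python3 - <<'E'
from h import *
import cv2
lv(); s=arm.read_state()
im=arm.camera("wrist");cv2.imwrite("pics/w7.png",im[:,:,::-1])
m=(im.max(2)<50).astype(np.uint8)
for v in range(150,260,8):
    u=np.flatnonzero(m[v,280:370])+280
    if len(u):
        q=onz("wrist",(u[0]+u[-1])/2,v,.16,s);t=tap(q)-[0,.1];print(v,u[0],u[-1],"ang",np.degrees(np.arctan2(-t[0],t[1])).round(2),np.hypot(*t).round(4))
E
```

```text
clock: 17.22
eef_pos: [0.597, 0.1564, 0.1443]
eef_rot: [[0.037, -0.552, 0.833], [-0.007, 0.833, 0.553], [-0.999, -0.026, 0.027]]
force: [0.2, -0.6, -1.0]
grip_width: 0.399
t 17.22 p [0.597  0.1564 0.1443] jawdir 33.59 down [ 0.037 -0.007 -0.999] F [ 0.2 -0.6 -1. ] w 0.399
tap rel [-0.0522  0.0512] r 0.073118260373179 open 45.55410051536796 toolrot 44.68826017961584
214 337 348 ang 41.23 0.1054
222 323 362 ang 41.07 0.1021
230 319 367 ang 40.77 0.0988
238 318 368 ang 40.61 0.0952
246 319 368 ang 40.27 0.0917
254 280 364 ang 45.64 0.0881
```

```bash
python3 -m pendant '[{"offset":[0,0,-0.003],"angular":[0,0,0],"jaw":0.6},{"offset":[0,0,-0.003],"angular":[0,0,0],"jaw":0.6},{"offset":[0,0,0],"angular":[0,0,0],"jaw":0.6},{"offset":[0,0,0],"angular":[0,0,0],"jaw":0.6},{"offset":[0,0,0],"angular":[0,0,0],"jaw":0.6},{"offset":[0,0,0],"angular":[0,0,0],"jaw":0.6},{"offset":[0,0,0],"angular":[0,0,0],"jaw":0.6},{"offset":[0,0,0.008],"angular":[0,0,0],"jaw":0.6},{"offset":[-0.03,0,0],"angular":[0,0,0],"jaw":0.6},{"offset":[-0.03,0,0],"angular":[0,0,0],"jaw":0.6}]'
cat >> h.py <<'E'
def meas(n):
    import cv2
    lv(); s=arm.read_state()
    im=arm.camera("wrist");cv2.imwrite(n,im[:,:,::-1])
    m=(im.max(2)<50).astype(np.uint8)
    for v in range(130,262,8):
        u=np.flatnonzero(m[v,270:370])+270
        if len(u):
            q=onz("wrist",(u[0]+u[-1])/2,v,.16,s);t=tap(q)-[0,.1];print(v,u[0],u[-1],"ang",np.degrees(np.arctan2(-t[0],t[1])).round(2),np.hypot(*t).round(4))
E
python3 -c "from h import *;meas('pics/w8.png')"
```

```text
clock: 18.1
eef_pos: [0.5949, 0.158, 0.1994]
eef_rot: [[0.026, -0.552, 0.834], [-0.009, 0.834, 0.552], [-1.0, -0.022, 0.017]]
force: [0.1, -0.5, 1.1]
grip_width: 0.404
t 18.1 p [0.5949 0.158  0.1994] jawdir 33.52 down [ 0.026 -0.009 -1.   ] F [ 0.1 -0.5  1.1] w 0.404
tap rel [-0.0545  0.0523] r 0.07553502498841182 open 46.1800832440965 toolrot 44.61983270216265
186 312 340 ang 44.0 0.1012
194 309 344 ang 43.74 0.0966
202 309 344 ang 43.72 0.092
210 313 340 ang 43.61 0.0873
218 312 339 ang 43.92 0.0825
226 312 338 ang 44.11 0.0777
234 311 337 ang 44.5 0.0728
242 311 337 ang 44.46 0.0677
250 311 336 ang 44.74 0.0625
258 277 364 ang 46.34 0.0574
```

```bash
python3 -m pendant '[{"offset":[-0.035,0,0],"angular":[0,0,0],"jaw":0.6},{"offset":[-0.035,0,0],"angular":[0,0,0],"jaw":0.6},{"offset":[-0.02,0,0],"angular":[0,0,0],"jaw":0.6},{"offset":[0,-0.025,0],"angular":[0,0,0],"jaw":0.6},{"offset":[0,-0.025,0],"angular":[0,0,0],"jaw":0.6},{"offset":[0,-0.025,0],"angular":[0,0,0],"jaw":0.6},{"offset":[0,-0.025,0],"angular":[0,0,0],"jaw":0.6},{"offset":[0,-0.025,0],"angular":[0,0,0],"jaw":0.6},{"offset":[0,0,0],"angular":[0,0,0],"jaw":0.6},{"offset":[0,0,0],"angular":[0,0,0],"jaw":0.6}]'
python3 - <<'E'
from h import *
import cv2
st()
im=arm.camera("wrist")[:,:,::-1]; sc=arm.camera("scene")[:,:,::-1]; si=arm.camera("side")[:,:,::-1]
cv2.imwrite("pics/w9.png",im);cv2.imwrite("pics/s9.png",sc);cv2.imwrite("pics/si9.png",si)
c=np.zeros((600,800,3),np.uint8); c[:300,:480]=cv2.resize(im,(480,300),interpolation=cv2.INTER_AREA)
c[:300,480:]=cv2.resize(si[100:300,200:413],(320,300),interpolation=cv2.INTER_CUBIC)
c[300:,:400]=cv2.resize(im[0:240,160:480],(400,300))
c[300:,400:]=cv2.resize(sc[110:260,240:440],(400,300),interpolation=cv2.INTER_CUBIC)
cv2.imwrite("pics/f.png",c)
E
```

```text
clock: 18.98
eef_pos: [0.668, 0.0519, 0.3077]
eef_rot: [[0.039, -0.553, 0.832], [-0.009, 0.833, 0.554], [-0.999, -0.029, 0.027]]
force: [-1.0, 0.6, 0.1]
grip_width: 0.402
t 18.98 p [0.668  0.0519 0.3077] jawdir 33.62 down [ 0.039 -0.009 -0.999] F [-1.   0.6  0.1] w 0.402
```

View pics/f.png

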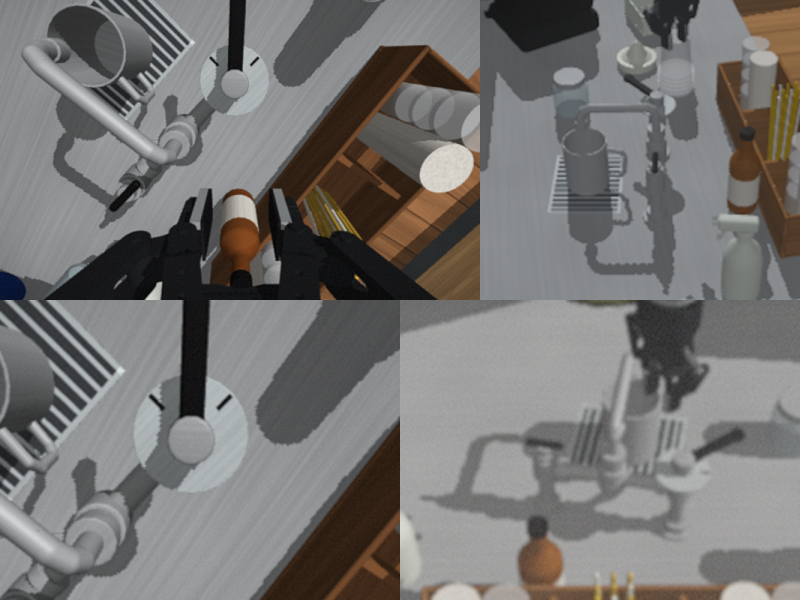

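Final composite: the lever lies midway between the short strokes (157,402) and (225,402), covering the long one. The spout is over the jug's mouth, the jug is on the grille, and the tee is along y. One numeric check of the lever direction against the strokes:

```bash
python3 - <<'E'
from h import *
s,R,p=st()
W=lambda x,y,z:onz("wrist",160+x/1.25,(y-300)/1.25,z,s)
an=lambda d:np.degrees(np.arctan2(d[1],d[0]))
c=W(191,433,.137); print("strokes",an(W(157,402,.137)-c),an(W(225,402,.137)-c))
import cv2
im=cv2.imread("pics/w9.png");P=[]
for v in range(0,70,5):
    u=np.flatnonzero(im[v,280:350].max(1)<50)+280;P.append(onz("wrist",(u[0]+u[-1])/2,v,.16,s))
d=P[0]-P[-1];print("lever dir",an(d),"expected half",78.9+45, "tee px side/tap ok; hub",tap(W(191,440,.163)))
E
```

```text
t 19.13 p [0.6673 0.0531 0.3079] jawdir 33.72 down [ 0.039 -0.009 -0.999] F [ 0.   0.5 -1.1] w 0.398
strokes 171.86989764584405 75.1046103456279
lever dir 120.98604193721702 expected half 123.9 tee px side/tap ok; hub [-0.002   0.0988]
```

The lever direction reads 42–44°. That's inside tolerance, but there's time for a small nudge toward 45°.

```bash
python3 -m pendant '[{"offset":[0,0.025,0],"angular":[0,0,0],"jaw":0.6},{"offset":[0,0.025,0],"angular":[0,0,0],"jaw":0.6},{"offset":[0,0.025,0],"angular":[0,0,0],"jaw":0.6},{"offset":[0,0.025,0],"angular":[0,0,0],"jaw":0.6},{"offset":[0,0.025,0],"angular":[0,0,0],"jaw":0.6},{"offset":[0,0,0],"angular":[0,0,0],"jaw":0.6},{"offset":[0.03,0,0],"angular":[0,0,0],"jaw":0.6},{"offset":[0.03,0,0],"angular":[0,0,0],"jaw":0.6},{"offset":[0.03,0,0],"angular":[0,0,0],"jaw":0.6},{"offset":[0,0,0],"angular":[0,2,0],"jaw":0.6}]'
python3 - <<'E'
from h import *
lv(); to(.5949,.158,.145)
E
```

```text
clock: 19.97
eef_pos: [0.5945, 0.1686, 0.2152]
eef_rot: [[0.018, -0.563, 0.826], [-0.026, 0.826, 0.563], [-0.999, -0.032, 0.0]]
force: [-0.5, -0.3, -0.1]
grip_width: 0.397
t 19.97 p [0.5945 0.1686 0.2152] jawdir 34.27 down [ 0.018 -0.026 -0.999] F [-0.5 -0.3 -0.1] w 0.397
tap rel [-0.057   0.0626] r 0.0846626245754288 open 42.31921241897826 toolrot 45.365355127448524
t 19.97 p [0.5945 0.1686 0.2152] jawdir 34.27 down [ 0.018 -0.026 -0.999] F [-0.5 -0.3 -0.1] w 0.397
tool offset [ 0.0704 -0.0068 -0.0057]
```

```bash
python3 -m pendant '[{"offset":[0,-0.007,0],"angular":[0,0,0],"jaw":0.6},{"offset":[0.02,0,0],"angular":[0,0,0],"jaw":0.6},{"offset":[0.02,0,0],"angular":[0,0,0],"jaw":0.6},{"offset":[0.018,0,0],"angular":[0,0,0],"jaw":0.6},{"offset":[0.01,0,0],"angular":[0,0,0],"jaw":0.6},{"offset":[0,0,0],"angular":[0,0,0],"jaw":0.6},{"offset":[0,0,0],"angular":[0,0,0],"jaw":0.6},{"offset":[0,0,0],"angular":[0,0,0],"jaw":0.6},{"offset":[0,0,0],"angular":[0,0,0],"jaw":0.6},{"offset":[0,0,0],"angular":[0,0,0],"jaw":0.6}]'
python3 -c "
from h import *
lv()
t=np.radians(45.);o=wor(0,.1);g=o+.076*(Y*np.cos(t)-X*np.sin(t));to(*g,.143)"
```

```text
clock: 20.8
eef_pos: [0.6031, 0.1618, 0.1519]
eef_rot: [[0.031, -0.566, 0.824], [-0.022, 0.824, 0.567], [-0.999, -0.036, 0.012]]
force: [0.5, 0.2, -0.2]
grip_width: 0.398
t 20.8 p [0.6031 0.1618 0.1519] jawdir 34.54 down [ 0.031 -0.022 -0.999] F [ 0.5  0.2 -0.2] w 0.398
tap rel [-0.0472  0.0576] r 0.07446878540704151 open 39.332714321760875 toolrot 45.635241456376136
t 20.8 p [0.6031 0.1618 0.1519] jawdir 34.54 down [ 0.031 -0.022 -0.999] F [ 0.5  0.2 -0.2] w 0.398
tool offset [ 0.0087  0.0022 -0.0075]
```

```bash
python3 -m pendant '[{"offset":[0.008,0,0],"angular":[0,0,0],"jaw":0.6},{"offset":[0,0,-0.005],"angular":[0,0,0],"jaw":0.6},{"offset":[0,0,-0.005],"angular":[0,0,0],"jaw":0.6},{"offset":[0,0,-0.004],"angular":[0,0,0],"jaw":0.6},{"offset":[0,0,0],"angular":[0,0,0],"jaw":0.6},{"offset":[0,0,0],"angular":[0,0,0],"jaw":0.6},{"offset":[0,0,0],"angular":[0,0,0],"jaw":0.6},{"offset":[0,0,0],"angular":[0,0,0],"jaw":0.6},{"offset":[0,0,0],"angular":[0,0,0],"jaw":0.6},{"offset":[0,0,0],"angular":[0,0,0],"jaw":0.6}]'
python3 -c "from h import *;meas('pics/w10.png')"
```

```text
clock: 21.63
eef_pos: [0.5912, 0.1532, 0.1447]
eef_rot: [[0.034, -0.566, 0.824], [-0.021, 0.823, 0.567], [-0.999, -0.037, 0.016]]
force: [0.2, 0.2, 0.4]
grip_width: 0.4
t 21.63 p [0.5912 0.1532 0.1447] jawdir 34.55 down [ 0.034 -0.021 -0.999] F [0.2 0.2 0.4] w 0.4
tap rel [-0.0572  0.0468] r 0.07390588609846986 open 50.710593137499636 toolrot 45.64976865462467
218 330 358 ang 44.69 0.1044
226 321 365 ang 44.8 0.101
234 319 368 ang 44.63 0.0975
242 318 369 ang 44.57 0.094
250 303 367 ang 46.61 0.0904
258 277 364 ang 50.5 0.0871
```

```bash
python3 -m pendant '[{"offset":[0,0,-0.0015],"angular":[0,0,0],"jaw":0.6},{"offset":[0,0,0],"angular":[0,0,0],"jaw":0.6},{"offset":[0,0,0],"angular":[0,0,0],"jaw":0.6},{"offset":[0,0,0.008],"angular":[0,0,0],"jaw":0.6},{"offset":[-0.03,0,0],"angular":[0,0,0],"jaw":0.6},{"offset":[-0.03,0,0],"angular":[0,0,0],"jaw":0.6},{"offset":[-0.035,0,0],"angular":[0,0,0],"jaw":0.6},{"offset":[-0.035,0,0],"angular":[0,0,0],"jaw":0.6},{"offset":[0,-0.025,0],"angular":[0,0,0],"jaw":0.6},{"offset":[0,-0.025,0],"angular":[0,0,0],"jaw":0.6}]'
python3 -m pendant '[{"offset":[0,-0.025,0],"angular":[0,0,0],"jaw":0.6},{"offset":[0,-0.025,0],"angular":[0,0,0],"jaw":0.6},{"offset":[0,-0.02,0],"angular":[0,0,0],"jaw":0.6},{"offset":[0,0,0],"angular":[0,0,0],"jaw":0.6},{"offset":[0,0,0],"angular":[0,0,0],"jaw":0.6},{"offset":[0,0,0],"angular":[0,0,0],"jaw":0.6},{"offset":[0,0,0],"angular":[0,0,0],"jaw":0.6},{"offset":[0,0,0],"angular":[0,0,0],"jaw":0.6},{"offset":[0,0,0],"angular":[0,0,0],"jaw":0.6},{"offset":[0,0,0],"angular":[0,0,0],"jaw":0.6}]' | tail -2
python3 - <<'E'
from h import *
import cv2
s,R,p=st();im=arm.camera("wrist");cv2.imwrite("pics/w11.png",im[:,:,::-1])
an=lambda d:np.degrees(np.arctan2(d[1],d[0]))
m=(im[:,200:440].max(2)<50);P=[]
for v in range(0,60,5):
    u=np.flatnonzero(m[v])+200
    if len(u) and u[-1]-u[0]<40: P.append(onz("wrist",(u[0]+u[-1])/2,v,.16,s))
d=P[0]-P[-1];print(len(P),"open by dir",an(d)-78.9,"by pivot",[round(an(q-wor(0,.1))-78.9,1) for q in P[::3]],[tap(q).tolist() for q in P[::5]])
for n in("scene","side"):
    a=cv2.imread("pics/"+("s9" if n=="scene" else "si9")+".png").astype(int);b=arm.camera(n)[:,:,::-1].astype(int)
    D=cv2.blur(np.abs(a-b).max(2).astype(np.float32),(5,5));y,x=np.where(D>25);print(n,(x.min(),x.max(),y.min(),y.max()) if len(x) else None)
E
```

```text
clock: 22.52
eef_pos: [0.6208, 0.1221, 0.282]
eef_rot: [[0.03, -0.57, 0.821], [-0.023, 0.821, 0.571], [-0.999, -0.036, 0.012]]
force: [-0.0, -0.5, -1.3]
grip_width: 0.403
force: [0.1, 0.6, -0.2]
grip_width: 0.4
t 23.35 p [0.665  0.0622 0.2869] jawdir 34.8 down [ 0.033 -0.023 -0.999] F [ 0.1  0.6 -0.2] w 0.4
12 open by dir 43.30099187537142 by pivot [np.float64(45.3), np.float64(45.6), np.float64(45.8), np.float64(46.1)] [[-0.0594, 0.1587], [-0.0489, 0.1479], [-0.0383, 0.1361]]
scene (np.int64(129), np.int64(412), np.int64(0), np.int64(233))
side (np.int64(76), np.int64(377), np.int64(28), np.int64(392))
```

```bash
python3 -c "
from station import arm
print(arm.finish_job())"
```

```text
the job is handed in; nothing more can be done
None
```

The job is done and handed in at about 23.5 s: the jug is on the grille, the spout is over its mouth, and the lever is at half open, in that order.

- **Jug:** I gripped the steel jug by its rim and set it on the grille. Its centre measured within about 7 mm of the grille's centre, where about 29 mm was allowed, and it stayed upright.
- **Spout:** I swung it round with a loose, caged grip. The outlet measured about 10 mm off the centre of the jug's mouth, well inside it.
- **Lever:** I turned it last and nudged it once more to correct the angle. The two final checks differ slightly: its direction reads about 43° and its position about the pivot about 45.5°. Both are within the 5° allowed.
- **Tee and bystanders:** The last picture I viewed, taken before the final lever nudge, showed the tee handle still along the bridge and the bystanders in view where they stood. I did not measure the bystanders' positions. A before-and-after picture comparison after the nudge was inconclusive, because the arm and its shadow had moved.

The gripper was clear of everything at the end, at 0.29 m up. The wrist forces I read stayed under about 6 N.

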